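# Free the index slide, bottom the adjusting screw and back it off a quarter turn

## Task

Set the clearance on the crank adjuster. First push the red knob of the sprung index slide out along its slot and sideways into the holding notch, so that it stays parked there by itself and the crank can pass; then turn the crank clockwise until the screw bottoms, and back it off by a quarter turn. Leave the slide parked in its notch and the things standing around where they are.

Things in the scene. Friction and masses are not known exactly. Their poses are not given: they have to be found in the camera images.
- fixture: grey fixture fixed to the bench: base plate 156 x 156 x 15 mm and a limb out to y -192 mm that carries the index slide. Origin: on the bench, on the screw's vertical axis; z up. The flat dial (22 mm high) has long ticks a quarter turn apart, the red one under the crank when bottomed. The yellow gate plate of the slide (top 66 mm high) spans x -60 to 22, y -112 to -185 mm
- screw_axis (a point): a point on the screw's vertical axis, 90 mm above the bench (fixture x = y = 0)
- crank_knob (a point): middle of the upright black crank handle: 18 mm thick, 60 mm from the screw's axis, top 115 to 120 mm above the bench. It stands on a steel arm 16 mm wide whose upper face is 60 to 65 mm high and whose end is 72 mm from the axis
- crank (a joint): crank and screw, rad: 0 = bottomed (hard stop); grows anticlockwise seen from above (backing off), to 5.7. At q the arm points 2.213 + q anticlockwise from the fixture's +x. Stays where left; 2 N at the handle turns it; sinks 5 mm a turn. Starts at 3.2 to 5.3; the unretracted index slide's nose blocks the arm at the fixture's -y (q about 2.5), so it cannot reach 0
- index_slide (a joint): retraction of the sprung index slide, m: 0 = nose out in the crank's way; grows as the slide moves out along the fixture's -y, to 0.040. A spring pulls it back (4 N at 0, 9 N at 0.032). It must be beyond 0.028 for the knob to pass the notch's lip; about 0.020 = held in the notch, with the nose clear of the crank
- index_knob (a joint): sideways shift of the red knob on the slide's head, m, along the fixture's -x: 0 = in the slot, up to 0.030. The gate keeps it near 0 until the slide is retracted; beyond 0.024 it stands behind the notch's 8 mm lip and, let go, the spring draws it 8 mm back into the notch, which holds it
- knob_grip (a point): middle of the upright red knob of the index slide: 20 mm thick, 70 to 114 mm above the bench, on a 16 mm stem. Slide out and no shift: fixture x = 0, y = -125 mm; parked in the notch: x -24 to -30, y about -145 mm
- flux_can: bystander: lacquer can, white with a black lid, 53 mm across, 107 mm tall, origin at the centre of its underside
- jar_blue: bystander: clear jar with a blue lid, 64 mm across, 65 mm tall, origin at the centre of its underside
- white_bottle: bystander: white dropper bottle, 41 mm across, 109 mm tall, origin at the centre of its underside
- tape_measure: bystander: black and orange tape measure, 34 x 65 mm, 58 mm tall, origin at the centre of its underside
- red_case: bystander: red plastic case, 41 x 91 mm, 30 mm tall, origin at the centre of its underside
- multimeter: bystander: red and black hand multimeter, 150 x 79 mm, 41 mm tall, origin at the centre of its underside

How it is judged (in metres and radians):
On the way, in this order (a step that is already met when the one before it is completed fails the run):
1. the index slide is parked in its holding notch by itself, with the robot off it (value of joint index_slide between 0.012 and 0.027 m and value of joint index_knob above 0.018 m and contact force between the fingers and fixture below 0.5 N), for 0.2 s.
2. the screw is bottomed (crank within 0.08 rad of its stop) with the slide still parked (value of joint crank below 0.08 rad and value of joint index_slide between 0.012 and 0.027 m and value of joint index_knob above 0.018 m), for 0.1 s.
At the end, for the whole second after the job is handed in: The crank stands a quarter turn (1.57 rad, within 0.2 rad) back from its bottom stop, at rest, and the index slide is still held in its notch (retracted 12 to 27 mm, knob shifted sideways more than 18 mm) (value of joint crank between 1.371 and 1.771 rad and value of joint index_slide between 0.012 and 0.027 m and value of joint index_knob above 0.018 m and velocity of joint crank between -0.05 and 0.05 rad/s); the robot touches nothing.
It fails at once if a bystander is shifted by more than 30 mm or tipped over (distance of any of flux_can, jar_blue, white_bottle, tape_measure, red_case, multimeter from where it was at the start of the episode above 0.03 m or angle between any of flux_can, jar_blue, white_bottle, tape_measure, red_case, multimeter's own z axis and vertical above 0.5 rad).
It also fails if it takes over 61 s, if anything falls off the work surface, if the arm or the gripper's body presses on something with over 40 N, if the wrist force passes 120 N, or if a joint passes its speed limit or range.

## Robot

A 7-joint arm with a two-finger parallel gripper is mounted at the origin on a cart in front of the work surface, level with it; the furniture and walls round the work are solid. World frame = base frame: x ahead of the robot, y to its left, z up, the work surface at z = 0. Lengths are in m, angles in degrees, forces in N, time in s.
With the tool pointing down it reaches from about 0.425 to 0.875 m from the base axis. Payload 4.7 kg.
Tool frame: the origin (TCP) lies midway between the tips of the shut fingers; the grasp point (between the pads) lies 19 mm behind it (env.grip_point_offset is the distance from the TCP to the grasp point, in m); z points along the fingers, y is the line along which they close (so a half turn about z gives the same grasp; the last joint's range is limited). The gripper opens to 87 mm and grips with 3 to 60 N. Pads are 19 mm wide; open, the fingers measure 117 mm over their backs; the gripper's body (75 mm by 190 mm) begins 51 mm behind the grasp point.
Start: joints at [69.047, 18.392, -4.016, 83.108, 1.295, 78.541, -3.26], TCP at [0.241, -0.604, 0.223] pointing down, gripper open.
Joint ranges: [-163.93, 163.93], [-17.29, 119.83], [-79.2, 71.16], [3.27, 140.29], [-89.18, 269.18], [5.43, 117.66], [-154.24, 154.24]. Speed limits (degrees/s): [147.25, 147.25, 180, 180, 180, 180, 180].

## Interface

Orientations are given as [roll, pitch, yaw] about the fixed x, y, z axes, in that order (R = Rz(yaw) Ry(pitch) Rx(roll)).
In Python, from cell import env gives the robot as it stands.
- The arm moves only by the shell command python3 -m jog 'ROWS' [FORCE]. ROWS is JSON, a list of rows, each a list of 7 numbers: the shift along the tool's x, y, z in m, then the turn, a rotation vector about the tool's x, y, z in rad, then the finger opening in m, from 0 to 0.087. A call has 1 to 12 rows; each row shifts and turns the commanded pose from where the row before left it, along the tool's axes as they then stand; what a row does not reach is not made up. A row lasts 1/12 s, in which the tool goes at most 41.7 mm and 7.16 degrees, less where a joint would pass 70% of its speed; a pose out of reach is approached as far as the arm can. A call is refused whole if a number of a shift passes 0.0417 or a number of a turn 0.125, either way. A call with a gripper value outside its range is refused whole. The fingers move at their own pace and stop on an object; FORCE is the grip in N (left out, the last holds). Time passes only in rows, so rows that do not move let the fingers close. It gives the time, the measured TCP pose, the force, the opening and the grip force at its end, in the units of the state.
- env.get_obs(): the state, without advancing time (a new reading comes with each control period).
- env.read_camera(name): name is "scene" or "top" or "wrist"; returns the picture (480x640x3 uint8, blue, green, red); there is no depth.
- env.get_calibration(name): a dict with "fov_y" (degrees; the focal length in pixels is half the picture's height over the tangent of half this angle, whatever the lens; pixels are square), "cx", "cy" (the principal point, pixels), "k1" (the pictures are not rectified: a ray, as slopes to the right and down, at radius r is drawn at 1 + k1 r^2 times it, then the intrinsics apply), "pose" (4x4, takes a point from camera to world coordinates). Camera axes: x right, y up, looking along -z (the intrinsics and any distortion apply to the point x, -y, -z); pixel columns grow to the right and rows downward; lengths in m; the calibration is good to about 2 mm. A picture is of the moment at which its call begins: read the wrist's pose just before it. get_calibration takes no time and is no camera call; for the wrist camera it gives the pose at the moment of the call.
- env.sign_off(): hands the job in; it is judged then, once.
The state is a dict: "time_s": time; "qpos": joint angles; "joint_velocities": joint speeds; "effort": joint torques, N m; "tool_pos": TCP position; "tool_rot": TCP orientation; "force": force on the tool from outside, world axes, zero at the start; "wrist_torque": the same for the moment, N m; "grip_width": finger opening in m; "grasp_force": force on a finger pad.
Only numpy, scipy, OpenCV 4.12 (cv2) and the standard library are available. Lean on these libraries where they do the work, as an engineer would, in place of code of your own. Each camera call takes 0.05 s, during which the arm holds its last target. There are 200 camera calls.

## Working session

There is one attempt and no reset: what is moved stays moved. The work goes in short steps, Python scripts to look and compute and a shell command to move; the robot and the scene stay as the last step left them, time stands still between calls to the robot, and variables do not carry over. Pictures are saved under pics/ and viewed, at most 10 in all, crops included, and the job is handed in when it is done.

```bash
ls; mkdir -p pics; python3 - <<'E'
from cell import env
import cv2
for n in ("scene","top"):
    c=env.get_calibration(n);print(n,c)
    cv2.imwrite(f"pics/{n}0.png",env.read_camera(n))
o=env.get_obs();print(o)
E
```

```text
pics
scene {'fov_y': 42.61255896927459, 'cx': 315.8810924613791, 'cy': 242.53713562965422, 'k1': -0.0495922028337253, 'pose': array([[ 0.5466451 ,  0.38774814, -0.74217957, -0.6964857 ],
       [-0.83735444,  0.24880226, -0.48675967, -0.84729942],
       [-0.0040842 ,  0.88755215,  0.46068917,  0.86686964],
       [ 0.        ,  0.        ,  0.        ,  1.        ]])}
top {'fov_y': 46.68903829036471, 'cx': 319.6613181628057, 'cy': 253.30422480006837, 'k1': 0.023235536129739744, 'pose': array([[-0.02503346,  0.98933233, -0.14350911,  0.32016711],
       [-0.99927395, -0.02888826, -0.02484028, -0.06099778],
       [-0.02872102,  0.14278308,  0.9893372 ,  1.46822135],
       [ 0.        ,  0.        ,  0.        ,  1.        ]])}
{'time_s': 0.1, 'qpos': array([69.04873286, 18.43547763, -4.01544466, 83.16814151,  1.29572513,
       78.54317207, -3.26164409]), 'joint_velocities': array([ 0.01381673, -0.03813425,  0.05848647, -0.17319378,  0.00802619,
       -0.02904826, -0.1121172 ]), 'effort': array([ 3.32522432e-04, -4.92569947e+01, -4.05364763e-01, -3.13399136e+01,
       -6.41907798e-02,  3.94731970e-02,  7.02378588e-05]), 'tool_pos': array([ 0.24071674, -0.60323276,  0.22156135]), 'tool_rot': array([-1.79898485e+02,  6.33540751e-03,  2.17592906e+01]), 'force': array([-0.12760856,  0.61059574, -0.47263644]), 'wrist_torque': array([0.01060569, 0.01511056, 0.02294766]), 'grasp_force': 0.0, 'grip_width': 0.087013510278718}
```

View pics/top0.png

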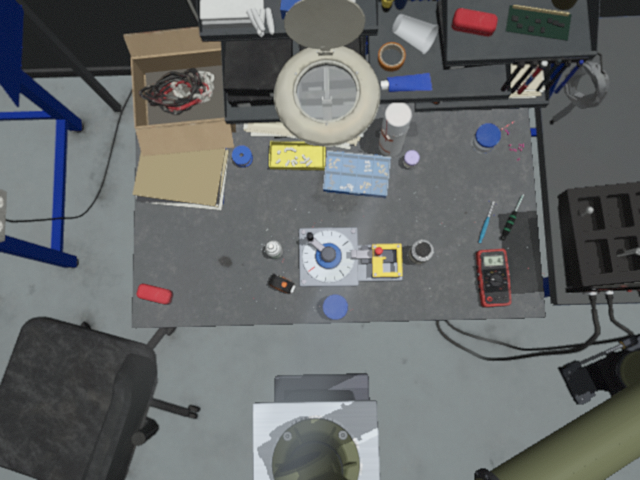

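View pics/scene0.png

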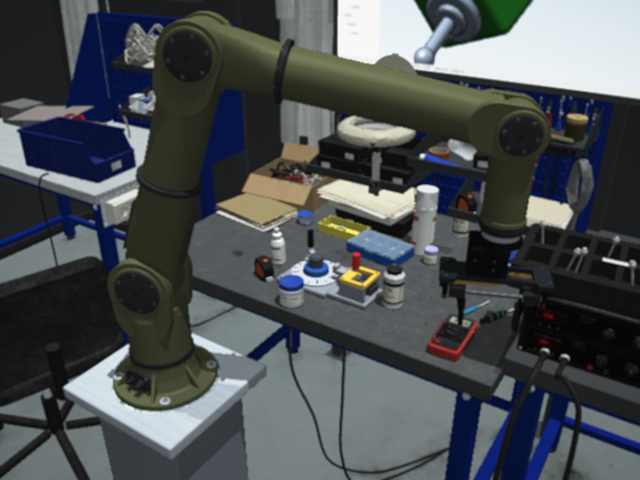

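```bash
cat > h.py <<'E'
import numpy as np, cv2
from cell import env
def ray(n,u,v,c=None):
    c=c or env.get_calibration(n); f=240/np.tan(np.radians(c['fov_y'])/2)
    K=np.array([[f,0,c['cx']],[0,f,c['cy']],[0,0,1]])
    p=cv2.undistortPoints(np.array([[[u,v]]],float),K,np.array([c['k1'],0,0,0,0.]))[0,0]
    T=c['pose']; return T[:3,3],T[:3,:3]@[p[0],-p[1],-1]
def onz(n,u,v,z,c=None):
    o,d=ray(n,u,v,c); return o+d*(z-o[2])/d[2]
def tri(a,b):
    (o,d),(p,e)=a,b
    s=np.linalg.lstsq(np.c_[d,-e],p-o,rcond=None)[0]
    x,y=o+s[0]*d,p+s[1]*e
    return (x+y)/2,np.linalg.norm(x-y)
def blobs(img,lo,hi,roi,amin=6):
    x0,y0,x1,y1=roi
    m=cv2.inRange(cv2.cvtColor(img[y0:y1,x0:x1],cv2.COLOR_BGR2HSV),np.array(lo),np.array(hi))
    n,l,s,c=cv2.connectedComponentsWithStats(m)
    return [(int(s[i,4]),c[i]+[x0,y0],s[i,:4]+[x0,y0,0,0],(l==i).astype('uint8')) for i in range(1,n) if s[i,4]>=amin]
E
python3 - <<'E'
from h import *
t=cv2.imread('pics/top0.png');s=cv2.imread('pics/scene0.png')
a=cv2.resize(t[215:325,255:445],None,fx=4,fy=4,interpolation=cv2.INTER_CUBIC)
cv2.imwrite('pics/topc.png',a)
cv2.imwrite('pics/scenec.png',cv2.resize(s[220:320,245:415],None,fx=4.5,fy=4.5,interpolation=cv2.INTER_CUBIC))
R=(360,225,415,285)
for nm,lo,hi,roi in (('yel',(20,100,80),(35,255,255),R),('red',(0,130,60),(8,255,255),R),('redhi',(172,130,60),(180,255,255),R),('hub',(100,120,40),(125,255,255),(300,230,360,285))):
    for b in blobs(t,lo,hi,roi): 
        print(nm,b[0],b[1],b[2])
E
```

```text
yel 521 [386.66026871 260.34932821] [372 244  31  33]
red 41 [378.02439024 250.56097561] [375 247   7   8]
hub 47 [332.21276596 246.68085106] [324 244  16   9]
hub 112 [321.77678571 260.35714286] [316 250  16  18]
```

View pics/topc.png

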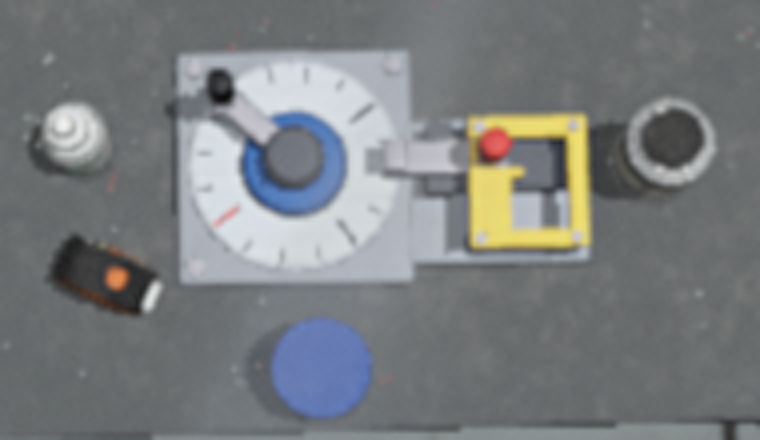

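View pics/scenec.png

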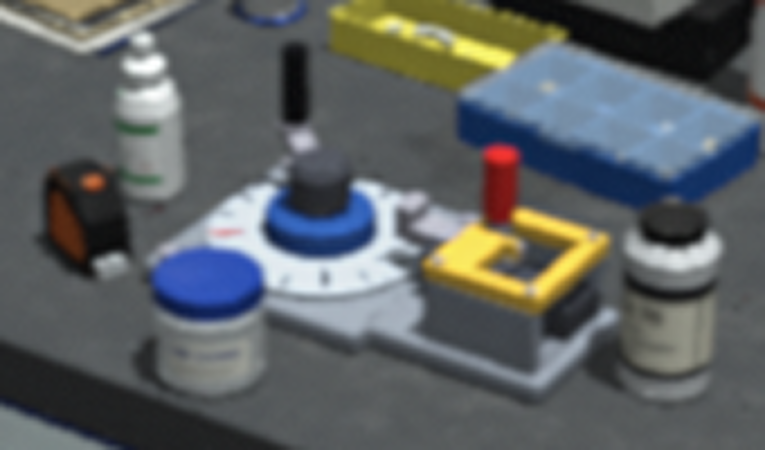

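```bash
python3 - <<'E'
from h import *
np.set_printoptions(precision=4,suppress=True)
t=cv2.imread('pics/top0.png');s=cv2.imread('pics/scene0.png')
# base corners at z=.015
C=np.array([onz('top',255+(x-1.5)/4,215+(y-1.5)/4,.015)[:2] for x,y in ((178,52),(409,50),(412,281),(181,283))])
print('base',C,C.mean(0),'sides',np.linalg.norm(np.roll(C,-1,0)-C,axis=1))
d=(C[0]-C[3]+C[1]-C[2])/2; e=(C[0]-C[1]+C[3]-C[2])/2
yaw=np.arctan2(d[1],d[0]); yaw2=np.arctan2(-e[0],e[1]); print('yaw',np.degrees([yaw,yaw2]))
m=[b for b in blobs(t,(20,100,80),(35,255,255),(360,225,415,285)) if b[0]>200][0][3]
p=cv2.findNonZero(m).reshape(-1,2)+[360,225]
P=np.array([onz('top',*q,.066)[:2] for q in p]).astype('float32')
r=cv2.minAreaRect(P);print('yellow',r)
B=lambda img,lo,hi,roi:[(b[0],b[1],b[2]) for b in blobs(img,lo,hi,roi)]
print('red scene',B(s,(0,130,60),(8,255,255),(340,240,375,275)))
print('blk top',B(t,(0,0,0),(180,255,50),(300,225,322,248)))
print('blk scene',B(s,(0,0,0),(180,255,45),(300,225,320,252)))
# knob centres: crop->pix, triangulated tops
kt=tri(ray('top',378.0,249.8),ray('scene',245+500/4.5,220+152/4.5));print('knob top',kt)
ht=tri(ray('top',255+220/4,215+78/4),ray('scene',245+295/4.5,220+46/4.5));print('handle top',ht)
print('can',onz('top',255+672/4,215+137/4,.107))
hub=onz('top',255+295/4,215+157/4,.085);print('hub',hub)
E
```

```text
base [[ 0.6016  0.0284]
 [ 0.5983 -0.125 ]
 [ 0.4447 -0.1217]
 [ 0.4475  0.0295]] [ 0.523  -0.0472] sides [0.1535 0.1536 0.1512 0.1541]
yaw [-0.8253 -1.1639]
yellow ((0.5015823245048523, -0.19586682319641113), (0.07610631734132767, 0.08187483996152878), 88.29365539550781)
red scene [(96, array([355.8021, 260.9375]), array([353, 254,   7,  15]))]
blk top [(15, array([310. , 238.6]), array([308, 237,   5,   4]))]
blk scene [(83, array([310.    , 238.1928]), array([308, 230,   5,  17]))]
knob top (array([ 0.5217, -0.1711,  0.1125]), np.float64(0.0012100516217241229))
handle top (array([ 0.5633, -0.0042,  0.1183]), np.float64(0.0007011308355072495))
can [ 0.5203 -0.2814  0.107 ]
hub [ 0.5177 -0.049   0.085 ]
```

```bash
python3 -m jog '[[0.015,-0.0106,0,0,0,0,0.087],[0.03,-0.0212,0,0,0,0,0.087],[0.03,-0.0212,0,0,0,0,0.087],[0.03,-0.0212,0,0,0,0,0.087],[0.03,-0.0212,0,0,0,0,0.087],[0.03,-0.0212,0,0,0,0,0.087],[0.03,-0.0212,0,0,0,0,0.087],[0.03,-0.0212,0,0,0,0,0.087],[0.03,-0.0212,0,0,0,0,0.087],[0.03,-0.0212,0,0,0,0,0.087],[0.03,-0.0212,0,0,0,0,0.087],[0.03,-0.0212,0,0,0,0,0.087]]' 20
python3 -m jog '[[0.03,-0.0212,0,0,0,0,0.087],[0.03,-0.0212,0,0,0,0,0.087],[0.015,-0.0106,0,0,0,-0.117,0.087],[0,0,0,0,0,-0.117,0.087],[0,0,0,0,0,-0.117,0.087],[0,0,0,0,0,-0.117,0.087],[0,0,0,0,0,-0.117,0.087],[0,0,0,0,0,-0.117,0.087],[0,0,0,0,0,-0.117,0.087],[0,0,0,0,0,-0.117,0.087],[0,0,0,0,0,-0.117,0.087],[0,0,0,0,0,-0.117,0.087]]'
python3 -m jog '[[0,0,0,0,0,0,0.087],[0,0,0,0,0,0,0.087]]'
```

```text
time_s: 1.1
tool_pos: [0.4714, -0.2476, 0.2223]
tool_rot: [-180.0, 0.0, 21.8]
force: [0.8, 0.2, -1.0]
grip_width: 0.0872
grasp_force: 0.0
time_s: 2.1
tool_pos: [0.5206, -0.1723, 0.2221]
tool_rot: [-179.9, -0.0, 89.1]
force: [0.4, 0.2, -0.4]
grip_width: 0.0869
grasp_force: 0.0
time_s: 2.27
tool_pos: [0.5207, -0.1723, 0.2222]
tool_rot: [-180.0, -0.0, 88.6]
force: [-0.2, -0.1, -0.9]
grip_width: 0.087
grasp_force: 0.0
```

```bash
python3 - <<'E'
from h import *
c=env.get_calibration('wrist'); w=env.read_camera('wrist'); cv2.imwrite('pics/w1.png',w)
for b in blobs(w,(0,130,50),(8,255,255),(0,0,640,480),60): print(b[0],b[1],b[2],onz('wrist',*b[1],.114,c))
E
```

```text
640 [327.5640625 233.05     ] [317 216  23  34] [ 0.52231671 -0.16779732  0.114     ]
```

View pics/w1.png

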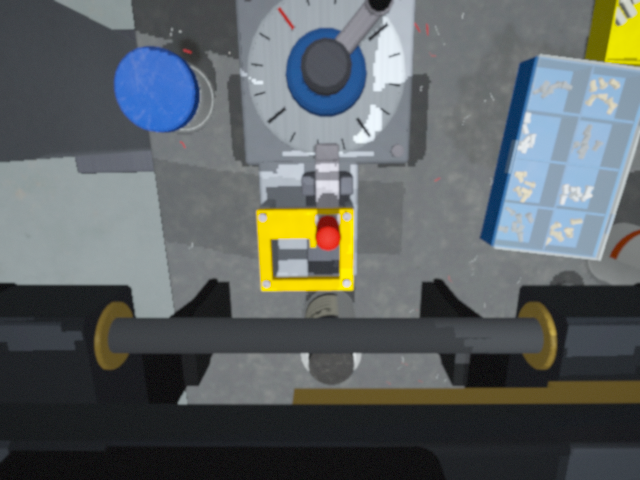

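```bash
python3 -m jog '[[0,0,0.015,0,0,0,0.087],[0,0.0005,0.025,0,0,0,0.087],[0,0,0.025,0,0,0,0.087],[0,0,0.025,0,0,0,0.087],[0,0,0.025,0,0,0,0.08],[0,0,0.02,0,0,0,0.06],[0,0,0.01,0,0,0,0.04],[0,0,0,0,0,0,0.03],[0,0,0,0,0,0,0.01],[0,0,0,0,0,0,0.01],[0,0,0,0,0,0,0.01],[0,0,0,0,0,0,0.01]]' 35
python3 -m jog '[[0,0,0,0,0,0,0.01],[0,0,0,0,0,0,0.01],[0,0,0,0,0,0,0.01],[0,0,0,0,0,0,0.01]]'
```

```text
time_s: 3.32
tool_pos: [0.5224, -0.1727, 0.0789]
tool_rot: [179.9, 0.1, 88.8]
force: [-0.5, 0.1, -0.5]
grip_width: 0.0415
grasp_force: 0.0
time_s: 3.65
tool_pos: [0.5217, -0.1725, 0.0778]
tool_rot: [180.0, 0.0, 88.8]
force: [-0.2, 0.7, 0.8]
grip_width: 0.019
grasp_force: 35.0
```

```bash
python3 -m jog '[[-0.004,0,0,0,0,0,0.01],[-0.006,0,0,0,0,0,0.01],[-0.006,0,0,0,0,0,0.01],[-0.006,0,0,0,0,0,0.01],[-0.006,0,0,0,0,0,0.01],[-0.005,0,0,0,0,0,0.01],[-0.002,0,0,0,0,0,0.01],[0,0,0,0,0,0,0.01],[0,0,0,0,0,0,0.01]]'
```

```text
time_s: 4.4
tool_pos: [0.5214, -0.2034, 0.0776]
tool_rot: [-180.0, -0.3, 88.9]
force: [-0.3, 8.5, 2.8]
grip_width: 0.0192
grasp_force: 35.0
```

```bash
python3 -m jog '[[-0.003,0,0,0,0,0,0.01],[-0.002,0,0,0,0,0,0.01],[0,0,0,0,0,0,0.01],[0,-0.003,0,0,0,0,0.01],[0,-0.005,0,0,0,0,0.01],[0,-0.005,0,0,0,0,0.01],[0,-0.005,0,0,0,0,0.01],[0,-0.005,0,0,0,0,0.01],[0,-0.004,0,0,0,0,0.01],[0,-0.002,0,0,0,0,0.01],[0,0,0,0,0,0,0.01],[0,0,0,0,0,0,0.01]]'
```

```text
time_s: 5.4
tool_pos: [0.4922, -0.2075, 0.0776]
tool_rot: [-180.0, -0.3, 88.9]
force: [-0.5, 9.1, 4.5]
grip_width: 0.0193
grasp_force: 35.0
```

```bash
python3 -m jog '[[0.003,0,0,0,0,0,0.01],[0.004,0,0,0,0,0,0.01],[0.004,0,0,0,0,0,0.01],[0.003,0,0,0,0,0,0.01],[0.002,0,0,0,0,0,0.01],[0,0,0,0,0,0,0.01],[0,0,0,0,0,0,0.01]]'
```

```text
time_s: 5.98
tool_pos: [0.4925, -0.1926, 0.0777]
tool_rot: [-180.0, -0.2, 88.9]
force: [0.7, 7.3, 3.4]
grip_width: 0.019
grasp_force: 35.0
```

```bash
python3 -m jog '[[0.002,0,0,0,0,0,0.01],[0.001,0,0,0,0,0,0.01],[0,0,0,0,0,0,0.01],[0,0,0,0,0,0,0.03],[0,0,0,0,0,0,0.05],[0,0,0,0,0,0,0.05],[0,0,0,0,0,0,0.05],[0,0,0,0,0,0,0.05],[0,0,0,0,0,0,0.05],[0,0,0,0,0,0,0.05]]'
python3 -m jog '[[0,0,-0.01,0,0,0,0.05],[0,0,-0.02,0,0,0,0.05],[0,0,-0.03,0,0,0,0.05],[0,0,-0.03,0,0,0,0.05],[0,0,-0.03,0,0,0,0.05],[0.02,0,-0.02,0,0,0,0.05],[0.03,0.01,0,0,0,0,0.05],[0.03,0.02,0,0,0,0,0.05],[0.03,0.02,0,0,0,0,0.05],[0.02,0.01,0,0,0,0,0.05],[0,0,0,0,0,0,0.05],[0,0,0,0,0,0,0.05]]'
python3 - <<'E'
from h import *
c=env.get_calibration('wrist'); w=env.read_camera('wrist'); cv2.imwrite('pics/w2.png',w)
t=env.read_camera('top');cv2.imwrite('pics/top2.png',t)
for b in blobs(w,(0,130,50),(8,255,255),(0,0,640,480),60): print(b[0],b[1],b[2],onz('wrist',*b[1],.114,c))
for b in blobs(t,(0,130,50),(8,255,255),(355,225,415,285),6): print(b[0],b[1],onz('top',*b[1],.112))
print(env.get_obs()['tool_pos'])
E
```

```text
time_s: 6.82
tool_pos: [0.4919, -0.1929, 0.0775]
tool_rot: [-180.0, 0.0, 88.8]
force: [0.5, -0.2, 0.1]
grip_width: 0.0489
grasp_force: 0.0
time_s: 7.82
tool_pos: [0.5552, -0.0623, 0.2182]
tool_rot: [180.0, -0.0, 89.0]
force: [-0.4, -0.8, 0.5]
grip_width: 0.0499
grasp_force: 0.0
367 [259.07356948 375.44141689] [242 358  26  31] [ 0.50006091 -0.17372254  0.114     ]
47 [386.34042553 262.44680851] [ 0.48950055 -0.18974128  0.112     ]
[ 0.55439723 -0.06528493  0.21778546]
```

View pics/w2.png

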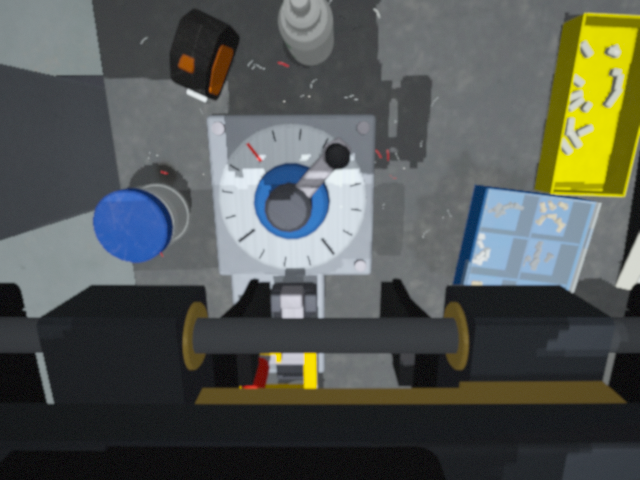

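```bash
python3 - <<'E'
from h import *
w=cv2.imread('pics/w2.png')
for b in blobs(w,(0,0,0),(180,255,60),(318,138,362,176),60): print(b[0],b[1],b[2],onz('wrist',*b[1],.117))
print(onz('wrist',338,156,.117), onz('wrist',290,209,.085), env.get_obs()['tool_pos'])
E
```

```text
462 [336.74242424 155.62337662] [325 144  24  24] [ 0.56322813 -0.00538001  0.117     ]
[ 0.56407257 -0.00564589  0.117     ] [ 0.52696743 -0.04702754  0.085     ] [ 0.55439723 -0.06528493  0.21778546]
```

```bash
python3 -m jog '[[0.02,0.003,0,0,0,0,0.05],[0.025,0.004,0,0,0,0,0.05],[0.0135,0.0015,0.01,0,0,0,0.05],[0,0,0.03,0,0,0,0.05],[0,0,0.03,0,0,0,0.05],[0,0,0.03,0,0,0,0.05],[0,0,0.025,0,0,0,0.05],[0,0,0.013,0,0,0,0.05],[0,0,0,0,0,0,0.04],[0,0,0,0,0,0,0.04],[0,0,0,0,0,0,0.04]]'
python3 -c "
from cell import env
o=env.get_obs();print(o['tool_pos'],o['qpos'])"
```

```text
time_s: 8.83
tool_pos: [0.5658, -0.0063, 0.0814]
tool_rot: [179.8, 0.0, 88.7]
force: [0.5, 0.2, 0.5]
grip_width: 0.0418
grasp_force: 0.0
[ 0.56582465 -0.0062775   0.08135527] [ 29.4518345   18.29223902 -36.54992576 103.77339008  12.2999729
  61.75328812 -12.80764355]
```

```bash
python3 -m jog '[[0.001,-0.002,0,0,0,0,0.03],[0,0,0,0,0,0,0.01],[0,0,0,0,0,0,0.01],[0,0,0,0,0,0,0.01],[0,0,0,0,0,0,0.01],[0,0,0,0,0,0,0.01],[0,0,0,0,0,0,0.01]]' 15
python3 -c "
import numpy as np
a=np.radians(np.arange(48,-240,-6)); y=np.round(60*np.sin(a),1);x=np.round(60*np.cos(a),1)
for i in range(0,48,12): print(i,[(round(p,1),round(q,1)) for p,q in zip(np.diff(y)[i:i+12],np.diff(x)[i:i+12])])"
```

```text
time_s: 9.42
tool_pos: [0.564, -0.0043, 0.0803]
tool_rot: [179.8, -0.0, 88.8]
force: [4.2, 1.1, 1.6]
grip_width: 0.0177
grasp_force: 15.0
0 [(np.float64(-4.5), np.float64(4.5)), (np.float64(-4.8), np.float64(3.9)), (np.float64(-5.3), np.float64(3.5)), (np.float64(-5.6), np.float64(2.8)), (np.float64(-5.9), np.float64(2.3)), (np.float64(-6.0), np.float64(1.6)), (np.float64(-6.2), np.float64(1.0)), (np.float64(-6.3), np.float64(0.3)), (np.float64(-6.3), np.float64(-0.3)), (np.float64(-6.2), np.float64(-1.0)), (np.float64(-6.0), np.float64(-1.6)), (np.float64(-5.9), np.float64(-2.3))]
12 [(np.float64(-5.6), np.float64(-2.8)), (np.float64(-5.3), np.float64(-3.5)), (np.float64(-4.8), np.float64(-3.9)), (np.float64(-4.5), np.float64(-4.5)), (np.float64(-3.9), np.float64(-4.8)), (np.float64(-3.5), np.float64(-5.3)), (np.float64(-2.8), np.float64(-5.6)), (np.float64(-2.3), np.float64(-5.9)), (np.float64(-1.6), np.float64(-6.0)), (np.float64(-1.0), np.float64(-6.2)), (np.float64(-0.3), np.float64(-6.3)), (np.float64(0.3), np.float64(-6.3))]
24 [(np.float64(1.0), np.float64(-6.2)), (np.float64(1.6), np.float64(-6.0)), (np.float64(2.3), np.float64(-5.9)), (np.float64(2.8), np.float64(-5.6)), (np.float64(3.5), np.float64(-5.3)), (np.float64(3.9), np.float64(-4.8)), (np.float64(4.5), np.float64(-4.5)), (np.float64(4.8), np.float64(-3.9)), (np.float64(5.3), np.float64(-3.5)), (np.float64(5.6), np.float64(-2.8)), (np.float64(5.9), np.float64(-2.3)), (np.float64(6.0), np.float64(-1.6))]
36 [(np.float64(6.2), np.float64(-1.0)), (np.float64(6.3), np.float64(-0.3)), (np.float64(6.3), np.float64(0.3)), (np.float64(6.2), np.float64(1.0)), (np.float64(6.0), np.float64(1.6)), (np.float64(5.9), np.float64(2.3)), (np.float64(5.6), np.float64(2.8)), (np.float64(5.3), np.float64(3.5)), (np.float64(4.8), np.float64(3.9)), (np.float64(4.5), np.float64(4.5)), (np.float64(3.9), np.float64(4.8))]
```

```bash
python3 -m jog '[[-0.0045,0.0045,0,0,0,0,0.01],[-0.0048,0.0039,0,0,0,0,0.01],[-0.0053,0.0035,0,0,0,0,0.01],[-0.0056,0.0028,0,0,0,0,0.01],[-0.0059,0.0023,0,0,0,0,0.01],[-0.006,0.0016,0,0,0,0,0.01],[-0.0062,0.001,0.001,0,0,0,0.01],[-0.0063,0.0003,0,0,0,0,0.01],[-0.0063,-0.0003,0,0,0,0,0.01],[-0.0062,-0.001,0,0,0,0,0.01],[-0.006,-0.0016,0,0,0,0,0.01],[-0.0059,-0.0023,0,0,0,0,0.01]]'
```

```text
time_s: 10.42
tool_pos: [0.581, -0.0742, 0.08]
tool_rot: [179.4, -0.0, 88.8]
force: [14.0, -0.3, -4.0]
grip_width: 0.0159
grasp_force: 14.5
```

```bash
python3 -m jog '[[0,0,0,0,0,0,0.05],[0,0,0,0,0,0,0.05],[0,0,0,0,0,0,0.05],[0,0,0,0,0,0,0.05],[0,0,0,0,0,0,0.05],[0,0,-0.03,0,0,0,0.05],[0,0,-0.03,0,0,0,0.05],[0,0,-0.03,0,0,0,0.05],[0,0,-0.03,0,0,0,0.05]]'
python3 -m jog '[[0,0,0,0,0,-0.124,0.05],[0,0,0,0,0,-0.124,0.05],[0,0,0,0,0,-0.124,0.05],[0,0,0,0,0,-0.124,0.05],[0,0,0,0,0,-0.124,0.05],[0,0,0,0,0,-0.124,0.05],[0,0,0,0,0,-0.124,0.05],[0,0,0,0,0,-0.124,0.05],[0,0,0,0,0,-0.124,0.05],[0,0,0,0,0,-0.124,0.05],[0,0,0,0,0,-0.124,0.05],[0,0,0,0,0,0,0.05]]'
python3 - <<'E'
from h import *
c=env.get_calibration('wrist'); w=env.read_camera('wrist'); cv2.imwrite('pics/w3.png',w)
t=env.read_camera('top');cv2.imwrite('pics/top3.png',t)
print(c['pose'])
o=env.get_obs();print(o['tool_pos'],o['tool_rot'],o['qpos'])
E
```

```text
time_s: 11.17
tool_pos: [0.5746, -0.0735, 0.1992]
tool_rot: [-179.9, -0.0, 88.8]
force: [0.7, 0.1, -0.4]
grip_width: 0.0495
grasp_force: 0.0
time_s: 12.17
tool_pos: [0.5749, -0.0737, 0.1978]
tool_rot: [-180.0, -0.1, 167.2]
force: [0.5, -0.4, -0.0]
grip_width: 0.0499
grasp_force: 0.0
[[ 2.21185357e-01 -9.40746845e-01 -2.57045542e-01  5.04220160e-01]
 [ 9.75231735e-01  2.13278376e-01  5.86122627e-02 -5.77509180e-02]
 [-3.17045645e-04 -2.63643144e-01  9.64620232e-01  3.61281511e-01]
 [ 0.00000000e+00  0.00000000e+00  0.00000000e+00  1.00000000e+00]]
[ 0.57519945 -0.07382215  0.19806511] [-1.79996448e+02 -8.26601144e-02  1.66759510e+02] [ 43.84735712  15.73671878 -46.08379525  94.02397659  11.63559493
  75.29463716  72.60887929]
```

View pics/w3.png

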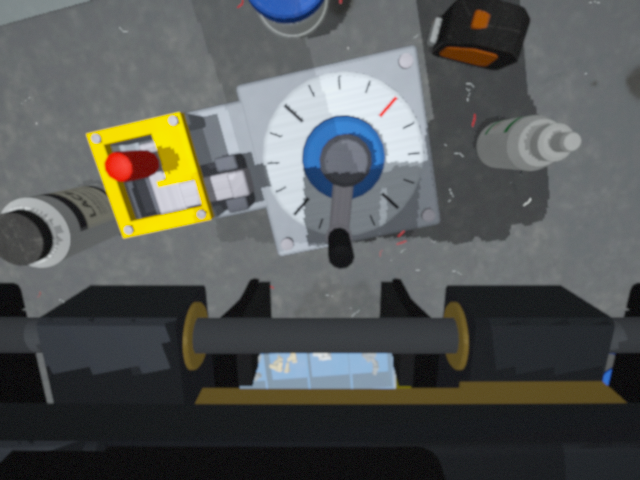

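```bash
python3 - <<'E'
from h import *
p=onz('wrist',341,254,.116);print(p)
A=np.array([.5235,-.0475]);d=p[:2]-A;print(np.linalg.norm(d),np.degrees(np.arctan2(d[1],d[0]))+1.2)
E
```

```text
[ 0.5803391  -0.06428243  0.116     ]
0.05926493758289954 -15.249868275175128
```

```bash
python3 -m jog '[[0,0,0,0,0,0.05,0.05],[-0.003,0.0105,0,0,0,0,0.05],[0,0,0.015,0,0,0,0.05],[0,0,0.03,0,0,0,0.05],[0,0,0.03,0,0,0,0.05],[0,0,0.03,0,0,0,0.05],[0,0,0.013,0,0,0,0.04],[0,0,0,0,0,0,0.03],[0,0,0,0,0,0,0.01],[0,0,0,0,0,0,0.01],[0,0,0,0,0,0,0.01],[0,0,0,0,0,0,0.01]]' 15
python3 -m jog '[[0,0,0,0,0,0,0.01],[0,0,0,0,0,0,0.01],[0,0,0,0,0,0,0.01],[0,0,0,0,0,0,0.01]]'
```

```text
time_s: 13.27
tool_pos: [0.5828, -0.0647, 0.0823]
tool_rot: [180.0, 0.2, 164.1]
force: [-0.9, -0.0, 0.7]
grip_width: 0.0178
grasp_force: 0.4
time_s: 13.6
tool_pos: [0.5829, -0.0648, 0.0821]
tool_rot: [180.0, 0.2, 164.1]
force: [0.4, -0.4, 5.8]
grip_width: 0.0172
grasp_force: 15.0
```

```bash
python3 -m jog '[[0.001,-0.004,0,0,0,0.07,0.01],[0.0005,-0.0063,0,0,0,0.105,0.01],[0.0003,-0.0063,0,0,0,0.105,0.01],[0.0003,-0.0063,0,0,0,0.105,0.01],[0.0003,-0.0063,0,0,0,0.105,0.01],[0.0003,-0.0063,0,0,0,0.105,0.01]]'
```

```text
time_s: 14.1
tool_pos: [0.5628, -0.0944, 0.0817]
tool_rot: [179.9, 0.1, 129.7]
force: [1.6, 0.1, 4.0]
grip_width: 0.0175
grasp_force: 15.0
```

```bash
python3 -m jog '[[0.0005,-0.0063,0,0,0,0.105,0.01],[0.0003,-0.0063,0,0,0,0.105,0.01],[0.0003,-0.0063,0,0,0,0.105,0.01],[0.0003,-0.0063,0.0005,0,0,0.105,0.01],[0.0003,-0.0063,0,0,0,0.105,0.01],[0.0003,-0.0063,0,0,0,0.105,0.01],[0.0003,-0.0063,0,0,0,0.105,0.01],[0.0003,-0.0063,0.0005,0,0,0.105,0.01],[0.0003,-0.0063,0,0,0,0.105,0.01],[0.0003,-0.0063,0,0,0,0.105,0.01],[0.0003,-0.0063,0,0,0,0.105,0.01],[0.0003,-0.0063,0,0,0,0.105,0.01]]'
python3 -c "
from cell import env
o=env.get_obs();print(o['qpos'],o['tool_pos'])"
```

```text
time_s: 15.1
tool_pos: [0.4912, -0.0986, 0.0806]
tool_rot: [179.9, -0.0, 57.5]
force: [-0.5, 1.5, 3.8]
grip_width: 0.0174
grasp_force: 15.0
[ 35.28590017   9.1147075  -28.83335908 112.71114686   5.11031662
  59.29834944 -28.31382686] [ 0.49119742 -0.09856059  0.08061322]
```

```bash
python3 -m jog '[[0.0004,-0.0063,0,0,0,0.105,0.01],[0.0003,-0.0063,0,0,0,0.105,0.01],[0.0003,-0.0063,0,0,0,0.105,0.01],[0.0003,-0.0063,0.0005,0,0,0.105,0.01],[0.0003,-0.0063,0,0,0,0.105,0.01],[0.0003,-0.0063,0,0,0,0.105,0.01],[0.0003,-0.0063,0,0,0,0.105,0.01],[0.0003,-0.0063,0.0005,0,0,0.105,0.01],[0.0003,-0.0063,0,0,0,0.105,0.01],[0.0003,-0.0063,0,0,0,0.105,0.01],[0.0003,-0.0063,0,0,0,0.105,0.01],[0.0003,-0.0063,0,0,0,0.105,0.01]]'
python3 -c "
from cell import env
o=env.get_obs();print(o['qpos'],o['tool_pos'])"
```

```text
time_s: 16.1
tool_pos: [0.4646, -0.0324, 0.0796]
tool_rot: [180.0, -0.0, -14.6]
force: [-1.0, 1.2, 6.0]
grip_width: 0.0178
grasp_force: 15.0
[  27.72007166    4.65029419  -27.79411618  117.27352196    2.56180765
   58.5952045  -105.97332749] [ 0.46459053 -0.03244544  0.07961393]
```

```bash
python3 -m jog '[[0.0004,-0.0063,0,0,0,0.105,0.01],[0.0003,-0.0063,0,0,0,0.105,0.01],[0.0003,-0.0063,0,0,0,0.105,0.01],[0.0003,-0.0063,0.0005,0,0,0.105,0.01],[0.0003,-0.0063,0,0,0,0.105,0.01],[0.0003,-0.004,0,0,0,0,0.01],[0.0005,-0.003,0,0,0,0,0.01],[0,0,0,0,0,0,0.01]]'
python3 -c "
from cell import env
o=env.get_obs();print(o['qpos'],o['tool_pos'])"
```

```text
time_s: 16.77
tool_pos: [0.4842, -0.0008, 0.0789]
tool_rot: [179.9, 0.1, -44.5]
force: [-4.7, 0.8, 9.4]
grip_width: 0.0179
grasp_force: 15.0
[  23.38590518    7.2282673   -27.79310871  114.8024418     3.91438963
   58.99878781 -140.70246526] [ 0.48424756 -0.00075087  0.07889902]
```

```bash
python3 -m jog '[[0.0004,-0.003,0,0,0,0,0.01],[0.0003,-0.003,0,0,0,0,0.01],[0.0003,-0.002,0,0,0,0,0.01],[0,0,0,0,0,0,0.01],[0,0,0,0,0,0,0.01]]' 25
```

```text
time_s: 17.18
tool_pos: [0.4889, 0.0027, 0.0786]
tool_rot: [179.7, 0.2, -44.5]
force: [-8.9, -1.6, 12.2]
grip_width: 0.0175
grasp_force: 25.0
```

```bash
python3 -m jog '[[0.0003,-0.003,0,0,0,0,0.01],[0.0003,-0.002,0,0,0,0,0.01],[0,0,0,0,0,0,0.01],[0,0,0,0,0,0,0.01],[0,0,0,0,0,0,0.01]]'
```

```text
time_s: 17.6
tool_pos: [0.4893, 0.0034, 0.0783]
tool_rot: [179.2, 0.3, -44.6]
force: [-17.3, -6.7, 20.0]
grip_width: 0.017
grasp_force: 25.0
```

```bash
python3 -m jog '[[-0.0006,0.005,0,0,0,0,0.01],[-0.0006,0.005,0,0,0,0,0.01],[-0.0006,0.005,0,0,0,0,0.01],[-0.0006,0.005,0,0,0,0,0.01],[0.0003,0.0063,0,0,0,-0.105,0.01],[0.0003,0.0063,0,0,0,-0.105,0.01],[0.0003,0.0063,0,0,0,-0.105,0.01],[0.0003,0.0063,-0.0005,0,0,-0.105,0.01],[0.0003,0.0063,0,0,0,-0.105,0.01],[0.0003,0.0063,0,0,0,-0.105,0.01],[0.0003,0.0063,0,0,0,-0.105,0.01],[0.0003,0.0063,-0.0005,0,0,-0.105,0.01]]' 15
python3 -m jog '[[0.0003,0.0063,0,0,0,-0.105,0.01],[0.0003,0.0063,0,0,0,-0.105,0.01],[0.0003,0.0063,0,0,0,-0.105,0.01],[0.0003,0.0063,0,0,0,-0.105,0.01],[0.0002,0.005,0,0,0,-0.08,0.01],[0,0.0025,0,0,0,-0.05,0.01],[0,0,0,0,0,0,0.01],[0,0,0,0,0,0,0.01]]'
```

```text
time_s: 18.6
tool_pos: [0.4624, -0.0502, 0.0794]
tool_rot: [-179.9, -0.0, 4.0]
force: [1.7, 3.5, -1.4]
grip_width: 0.0175
grasp_force: 15.0
time_s: 19.27
tool_pos: [0.4731, -0.0818, 0.0796]
tool_rot: [-180.0, -0.0, 35.2]
force: [-0.3, 2.2, 4.3]
grip_width: 0.0176
grasp_force: 15.0
```

```bash
python3 -m jog '[[0,0,0,0,0,0,0.03],[0,0,0,0,0,0,0.04],[0,0,0,0,0,0,0.04],[0,0,0,0,0,0,0.04],[0,0,0,0,0,0,0.04],[0,0,-0.015,0,0,0,0.04],[0,0,-0.03,0,0,0,0.04],[0,0,-0.03,0,0,0,0.04],[0,0,-0.03,0,0,0,0.04],[0,0,-0.03,0,0,0,0.04],[0,0,0,0,0,0,0.04],[0,0,0,0,0,0,0.04]]'
python3 - <<'E'
from h import *
w=env.read_camera('wrist'); cv2.imwrite('pics/w4.png',w)
t=env.read_camera('top'); cv2.imwrite('pics/top4.png',t)
E
```

```text
time_s: 20.27
tool_pos: [0.4739, -0.0826, 0.2157]
tool_rot: [179.8, -0.1, 35.2]
force: [0.0, 0.4, -1.1]
grip_width: 0.0403
grasp_force: 0.0
```

View pics/w4.png

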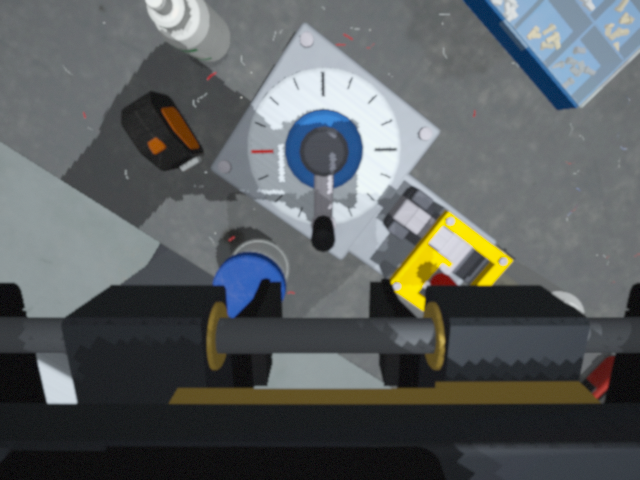

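The picture shows the arm from the hub (323,150) to the handle (322,232), 90° round from the red tick at (263,151). The red knob is still in its notch at about (440,282), and the bystanders look undisturbed.

```bash
python3 -c "
from cell import env
print(env.sign_off())"
```

```text
the job is handed in; nothing more can be done
None
```

The job is handed in at about 20 s of the 61 s: the slide is parked in its notch, the crank was bottomed and backed off a quarter turn (about 89–90° measured), and the robot is clear of everything; the sign-off returned no verdict.

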